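# Fold the battery cover over and tuck it under its lip

### The arm

A 6-joint arm with a two-finger parallel gripper is mounted at the origin on the work surface; the furniture and walls round the work are solid. World frame = base frame: x ahead of the robot, y to its left, z up, the work surface at z = 0. Lengths are in m, angles in rad, forces in N, time in s.
With the tool pointing down it reaches from about 0.375 to 0.9 m from the base axis. Payload 3.1 kg.
Tool frame: the origin (TCP) lies between the finger pads; the fingertips stand 17 mm ahead of it and the grasp point (between the pads) lies 2 mm behind it; z points along the fingers, y is the line along which they close (so a half turn about z gives the same grasp; the last joint's range is limited). The gripper opens to 85 mm and grips with 20 to 120 N. Pads are 22 mm wide; open, the fingers measure 114 mm over their backs; the gripper's body (76 mm by 85 mm) begins 54 mm behind the grasp point. The pads swing forward as they close: fully open they stand 13 mm farther back than shut.
Start: joints at [-1.448, 0.527, 1.433, -0, 1.181, -0.178], TCP at [0.185, -0.597, 0.218] pointing down, gripper open.
Joint ranges: [-3.08, 3.08], [-0.75, 2.2], [0.22, 2.44], [-1.43, 4.57], [0, 2.65], [-2.85, 2.85]. Speed limits (rad/s): [2.79, 2.79, 3.14, 3.14, 3.14, 3.14].

### API

Orientations are given as a unit quaternion [x, y, z, w].
In Python, from station import sense, vision, order gives the robot as it stands.
- The arm moves only by the shell command python3 -m crank 'ROWS' [OPENING] [FORCE]. ROWS is JSON, a list of rows, each an object with "dp": the shift along the world's x, y, z in units of 30 mm (1.0 is 30 mm), a list of three; "angular": the turn, a rotation vector about the world's x, y, z in degrees, a list of three. In form: [{"dp": [dx, dy, dz], "angular": [ax, ay, az]}, ...]. A call has 1 to 20 rows; each row shifts and turns the commanded pose from where the row before left it; what a row does not reach is not made up. A row lasts 1/10 s, in which the tool goes at most 50 mm and 8.59 degrees, less where a joint would pass 70% of its speed; a pose out of reach is approached as far as the arm can. A call is refused whole if a number of a shift passes 1 or a number of a turn 8.59, either way. A call with a gripper value outside its range is refused whole. OPENING is the closure, from 0 (fully open) to 1 (shut), set as the call begins (- or left out, the last holds). The fingers move at their own pace and stop on an object; FORCE is the grip in N (left out, the last holds). Time passes only in rows, so rows that do not move let the fingers close. It gives the time, the measured TCP pose, the force, the opening and the grip force at its end, in the units of the state.
- sense(): the state, without advancing time (a new reading comes with each control period).
- vision.snapshot(name): name is "side" or "top" or "wrist"; returns a dict with "image" (420x560x3 uint8, blue, green, red), "range_z" (420x560 float32, m along the optical axis (not along the pixel's ray), 0 where there is no reading), "mtx" (3x3 intrinsics, pixels), "pose" (4x4, takes a point from camera to world coordinates); the wrist camera has in their place "mount" (4x4, takes a point from camera to tool coordinates, whose origin is the TCP and whose axes are the flange's). Camera axes: x right, y down, z forward; pixel columns grow to the right and rows downward; lengths in m; the calibration is good to about 2 mm. A picture is of the moment at which its call begins: read the wrist's pose just before it.
- order.sign_off(): hands the job in; it is judged then, once.
The state is a dict: "t": time; "q": joint angles; "qd": joint speeds; "tau": joint torques, N m; "tcp_pos": TCP position; "tool_rot": TCP orientation; "force": force on the tool from outside, world axes, zero at the start; "ft_torque": the same for the moment, N m; "finger_gap": opening from 0.0 (shut) to 1.0 (fully open); "gripper_force": force on a finger pad.
Only numpy, scipy, OpenCV 4.12 (cv2) and the standard library are available. Lean on these libraries where they do the work, as an engineer would, in place of code of your own. Each camera call takes 0.05 s, during which the arm holds its last target. There are 200 camera calls.

### The job

Close the battery box with shut or open fingertips only, gripping and lifting nothing: push the orange cover over until it lies flat on the bay, press it down, and push it along towards the black lip until its edge is tucked fully home beneath the lip and the cover stays shut by itself. Leave the four cells in their bay, do not lift, tip or shove away the box, leave the tools lying round it where they are, and finish clear of everything.

Things in the scene. Friction and masses are not known exactly. Their poses are not given: they have to be found in the camera images.
- battery_box: grey battery box, 160 (x) x 104 (y) mm, top 40 mm high, loose on rubber feet, 1.5 to 2.4 kg. Origin: underside centre, z up, +x from the cover's hinge to the lip. Bay in the middle: x +-36, y +-28, floor z 20.5 mm, holds the cells; their tops are 3 mm below the shut cover. Hinge lugs (x -57 to -23, |y| 35 to 42 mm) reach z 48 mm; rims beside the cover z 44 mm.
- cover_fold (a joint): angle (rad) of the orange cover about the hinge. 0: flat over the bay, its top at z 44 mm; 1.57: upright; up to 2.05: leaning back, away from the lip. The cover is a plate 64 mm wide (along box y), 4 mm thick (2 mm either side of the hinge line), reaching 88 mm from the hinge. A light spring (0.1 N m when flat, slack near 1.75 rad) lifts it unless its edge is held.
- cover_slide (a joint): travel (m) of the cover and its hinge pin along the box's +x in the slotted hinge: 0 drawn back, clear of the lip; 0.016 fully home against the stop. About 3 N of friction; it stays where it is left. The hinge line runs along the box's y at x = -48 mm + this value, z = 42 mm in the box's frame.
- cover_edge (a point): middle of the cover's free edge, 88 mm from the hinge, which goes under the lip. The last 12 mm is a tongue 3 mm thick, its top 1 mm lower than the rest of the cover. Flat and drawn back the edge is at box x 40 mm, clear of the lip; home it is at x 56 mm, 9 mm beneath it.
- thumb_step (a point): middle of the upright face of the orange thumb step on the cover's outer side, 60 mm from the hinge, 56 mm wide, 5 mm proud. The face looks to the hinge, so a fingertip on the cover can push it towards the lip; its other side slopes off. Between hinge and step the cover is flat and free. Site axes: x from hinge to free edge, z out of the outer face.
- lip_edge (a point): middle of the lip's near lower edge, at x 47, z 45.5 mm in the box's frame. The black lip, 76 mm wide, spans x 47 to 80 mm, top z 49.5 mm; its flared mouth reaches back to x 42 and up to z 52 mm. 2.5 mm play above the tucked tongue, so the tucked cover rests at about 0.03 rad. A cover folded while slid forward lands on the lip.
- cell_0: loose AA cell no. 1 from the hinge, 15 mm thick, 50 mm long along the box's y, lying in the bay of the battery box (red and white). Origin: centre of its underside as it lies.
- cell_1: loose AA cell no. 2 from the hinge, 15 mm thick, 50 mm long along the box's y, lying in the bay of the battery box (black and yellow). Origin: centre of its underside as it lies.
- cell_2: loose AA cell no. 3 from the hinge, 15 mm thick, 50 mm long along the box's y, lying in the bay of the battery box (red and white). Origin: centre of its underside as it lies.
- cell_3: loose AA cell no. 4 from the hinge, 15 mm thick, 50 mm long along the box's y, lying in the bay of the battery box (black and yellow). Origin: centre of its underside as it lies.
- masking_tape: bystander: roll of cream masking tape lying flat, 94 mm across, 25 mm high. Origin: centre of its underside as built, on the bench.
- clamp: bystander: orange spring clamp lying flat, 117 x 63 x 16 mm. Origin: centre of its underside as built, on the bench.
- screwdriver: bystander: yellow and orange screwdriver lying on the bench, 198 mm long, 29 mm thick. Origin: centre of its underside as built, on the bench.
- red_pliers: bystander: red-handled pliers lying flat, 166 x 69 x 14 mm. Origin: centre of its underside as built, on the bench.
- spool: bystander: blue-flanged solder spool standing on its end, 60 mm across, 40 mm high. Origin: centre of its underside as built, on the bench.
There are look-alikes about, which are no part of the job. Several things have the shape of the battery_box; the one meant has the colours described above.

How it is judged:
By the outcome, as a careful person would: the job done as asked, in the order asked, and still so for the second after the job is handed in, with the robot touching nothing.
It also fails if it takes over 40 s, if anything falls off the work surface, if the arm or the gripper's body presses on something with over 40 N, if the wrist force passes 120 N, or if a joint passes its speed limit or range.

## Working session

There is one attempt and no reset: what is moved stays moved. The work goes in short steps, Python scripts to look and compute and a shell command to move; the robot and the scene stay as the last step left them, time stands still between calls to the robot, and variables do not carry over. Pictures are saved under pics/ and viewed, at most 12 in all, crops included, and the job is handed in when it is done.

```bash
mkdir -p pics
python3 - <<'E'
from station import sense, vision
import cv2, numpy as np
print(sense())
for n in("top","side"):
    s=vision.snapshot(n); cv2.imwrite(f"pics/{n}0.png",s["image"]); np.savez(f"{n}0.npz",**s); print(n,s["mtx"].tolist(),np.round(s["pose"],3).tolist())
E
```

```text
{'t': 0.0, 'q': array([-1.44848875e+00,  5.28472235e-01,  1.43389038e+00, -4.72289941e-06,
        1.18139333e+00, -1.78499245e-01]), 'qd': array([ 0.00088971,  0.00029085, -0.00072425,  0.00081472, -0.00038932,
        0.0021827 ]), 'tau': array([ 1.63542598e-03, -4.42345119e+01, -1.78026688e+01, -2.76941300e-04,
        8.43128830e-03,  1.10943975e-05]), 'tcp_pos': array([ 0.1851178 , -0.59618497,  0.21713371]), 'tool_rot': array([ 9.88709999e-01,  1.49837805e-01,  2.82028234e-05, -1.08127712e-03]), 'force': array([-0.03372237, -0.3824996 , -0.36031889]), 'ft_torque': array([-0.02738184,  0.01445501, -0.00687607]), 'gripper_force': 0.0, 'finger_gap': 0.9983487168739539}
top [[491.7080093991607, 0.0, 277.8352661632965], [0.0, 491.7080093991607, 210.02287499056533], [0.0, 0.0, 1.0]] [[0.004, -0.996, 0.084, 0.431], [-1.0, -0.004, 0.01, -0.107], [-0.009, -0.084, -0.996, 1.223], [0.0, 0.0, 0.0, 1.0]]
side [[395.1915174449052, 0.0, 278.3422055441914], [0.0, 395.1915174449052, 213.37509794151094], [0.0, 0.0, 1.0]] [[0.871, 0.293, -0.395, 0.864], [0.491, -0.496, 0.716, -0.708], [0.014, -0.818, -0.576, 0.572], [0.0, 0.0, 0.0, 1.0]]
```

View pics/top0.png

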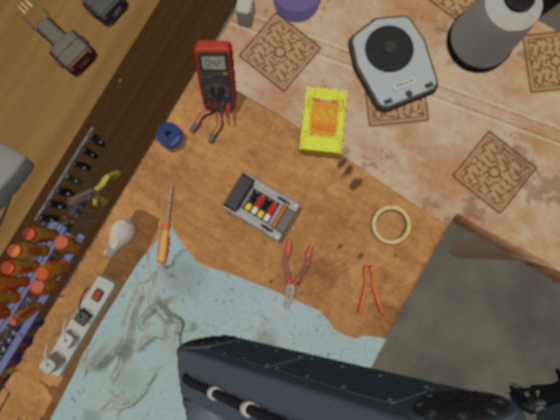

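View pics/side0.png

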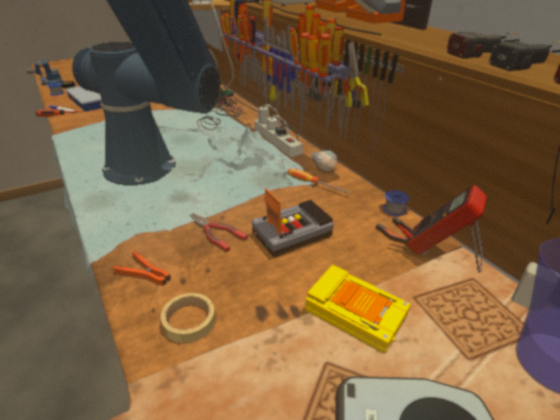

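The top view shows the grey box at about (261,207), with its black lip at the left (240,190) and the orange cover standing upright at (283,217). The pliers are close below it at (297,270). The side view agrees: the cover is near upright at (273,207) and the lip is at (316,213).

```bash
cat > h.py <<'E'
import numpy as np, cv2
def cloud(s,pose=None):
    z=s["range_z"]; K=s["mtx"]; P=s["pose"] if pose is None else pose
    v,u=np.mgrid[:z.shape[0],:z.shape[1]]
    c=np.stack([(u-K[0,2])/K[0,0]*z,(v-K[1,2])/K[1,1]*z,z],-1)
    w=c@P[:3,:3].T+P[:3,3]; w[z==0]=np.nan; return w
E
python3 - <<'E'
from h import *
for n in("top","side"):
    s=dict(np.load(n+"0.npz")); w=cloud(s); im=s["image"]; hsv=cv2.cvtColor(im,cv2.COLOR_BGR2HSV)
    near=(np.hypot(w[...,0]-.53,w[...,1]+.065)<.12)
    m=(near&(w[...,2]>.025)&(w[...,2]<.06)).astype(np.uint8)
    k,l,st,ce=cv2.connectedComponentsWithStats(m); i=1+st[1:,4].argmax()
    p=w[l==i][:,:2].astype(np.float32); print(n,"box",cv2.minAreaRect(p*1000),len(p))
    o=near&(w[...,2]>.06); q=w[o]; print("cover hi",len(q),q.mean(0) if len(q) else 0, q.max(0) if len(q) else 0)
    if len(q): print(cv2.minAreaRect((q[:,:2]*1000).astype(np.float32)))
    d=near&(hsv[...,2]<60)&(w[...,2]>.042)&(w[...,2]<.06)
    if d.sum(): print("lip",cv2.minAreaRect((w[d][:,:2]*1000).astype(np.float32)),d.sum(),np.median(w[d][:,2]))
    cr=im[150:260,200:330] if n=="top" else im[170:270,230:350]
    cv2.imwrite(f"pics/{n}c.png",cv2.resize(cr,None,fx=5,fy=5,interpolation=cv2.INTER_CUBIC))
E
```

```text
top box ((539.99951171875, -54.38555908203125), (161.32073974609375, 103.91866302490234), 59.54605484008789) 2580
cover hi 128 [ 0.51207423 -0.10058505  0.11265585] [ 0.5418803  -0.08082662  0.13489133]
((512.895263671875, -99.7494125366211), (12.783949851989746, 63.30324935913086), 59.276309967041016)
lip ((549.5165405273438, -42.237586975097656), (116.19198608398438, 84.52696990966797), 61.271427154541016) 82 0.05107887020626545
side box ((541.2042846679688, -55.58470153808594), (161.87063598632812, 107.64769744873047), 58.6944694519043) 2217
cover hi 405 [ 0.51743345 -0.10448317  0.09796381] [ 0.54377658 -0.0837178   0.13075747]
((513.6210327148438, -103.49293518066406), (11.625904083251953, 64.20677185058594), 60.76277542114258)
lip ((573.8457641601562, -8.5994873046875), (31.302574157714844, 86.23783874511719), 57.21174240112305) 183 0.04820069838858798
```

View pics/topc.png

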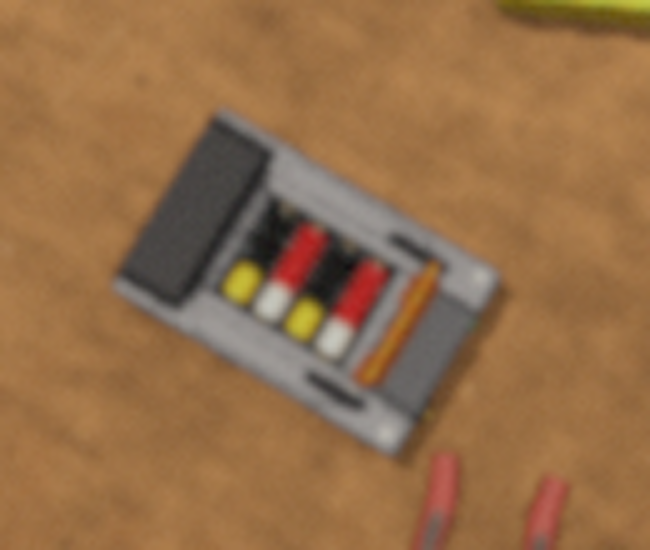

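Box centre is about (0.5405, -0.055) with yaw about 59.5°. The crop shows the cover upright at crop (400,325), the cells in the bay and the lip at the far left. Next I'll fit the cover's angle and slide in the box frame.

```bash
cat >> h.py <<'E'
C=np.array([.5405,-.055]); Y=np.radians(59.3)
R=np.array([[np.cos(Y),np.sin(Y)],[-np.sin(Y),np.cos(Y)]])
def box(w): return np.concatenate([(w[...,:2]-C)@R.T,w[...,2:]],-1)*1000
E
python3 - <<'E'
from h import *
for n in("top","side"):
    s=dict(np.load(n+"0.npz")); b=box(cloud(s)); hsv=cv2.cvtColor(s["image"],cv2.COLOR_BGR2HSV)
    o=(hsv[...,0]<20)&(hsv[...,1]>130)&(abs(b[...,1])<40)&(b[...,0]<0)&(b[...,0]>-90)&(b[...,2]>46)
    q=b[o]; print(n,len(q),q.min(0),q.max(0))
    for z in range(45,140,8):
        r=q[abs(q[:,2]-z)<4]
        if len(r): print(z,len(r),np.percentile(r[:,0],[5,50,95]).round(1),r[:,1].min().round(),r[:,1].max().round())
    h=abs(b[...,0])<100; h&=abs(b[...,1])<60; h&=b[...,2]>30; h&=b[...,2]<56
    print("extent",np.percentile(b[h],[1,50,99],axis=0).round(1).tolist())
E
```

```text
top 112 [-58.15188152 -38.65837825  46.77733889] [-44.72369746  30.53608207 134.89132566]
45 3 [-51.7 -47.7 -45. ] -39.0 -20.0
53 2 [-46.9 -46.3 -45.7] -35.0 27.0
61 1 [-46.3 -46.3 -46.3] -22.0 -22.0
69 3 [-47.2 -47.1 -46.5] -16.0 25.0
85 3 [-48.2 -48.2 -48.1] -24.0 17.0
93 2 [-49.1 -49.1 -49.1] -4.0 23.0
101 1 [-49.1 -49.1 -49.1] -18.0 -18.0
109 33 [-58.1 -56.8 -49.9] -25.0 28.0
117 25 [-56.4 -54.9 -50.8] -26.0 26.0
125 15 [-54.4 -52.8 -51.6] -31.0 31.0
133 24 [-54.5 -53.2 -52.2] -29.0 30.0
extent [[-77.9, -50.2, 31.2], [5.8, 1.6, 41.0], [79.1, 51.7, 53.8]]
side 461 [-60.77041204 -39.20551072  46.08654533] [-32.7718146   37.74243302 130.75746951]
45 18 [-50.4 -49.7 -39.1] -39.0 38.0
53 38 [-51.4 -50.2 -48.8] -32.0 29.0
61 37 [-51.7 -51.1 -49.9] -34.0 28.0
69 43 [-52.6 -51.9 -49.6] -32.0 30.0
77 40 [-52.6 -52.1 -50.2] -34.0 31.0
85 44 [-54.  -52.8 -51.6] -33.0 31.0
93 25 [-54.4 -53.6 -52.1] -33.0 27.0
101 31 [-60.2 -59.  -54.4] -32.0 23.0
109 69 [-59.3 -57.6 -53.7] -33.0 29.0
117 61 [-57.2 -55.  -53.1] -33.0 28.0
125 50 [-56.1 -54.8 -53.2] -32.0 25.0
133 5 [-56.3 -54.7 -54.5] -31.0 5.0
extent [[-79.9, -53.4, 30.4], [3.9, -13.1, 38.8], [77.8, 46.6, 51.6]]
```

```bash
R='{"dp":[0.645,0.966,0],"angular":[0,0,2.63]}'; python3 -m crank '[{"dp":[0.645,0.966,0],"angular":[0,0,2.63]},{"dp":[0.645,0.966,0],"angular":[0,0,2.63]},{"dp":[0.645,0.966,0],"angular":[0,0,2.63]},{"dp":[0.645,0.966,0],"angular":[0,0,2.63]},{"dp":[0.645,0.966,0],"angular":[0,0,2.63]},{"dp":[0.645,0.966,0],"angular":[0,0,2.63]},{"dp":[0.645,0.966,0],"angular":[0,0,2.63]},{"dp":[0.645,0.966,0],"angular":[0,0,2.63]},{"dp":[0.645,0.966,0],"angular":[0,0,2.63]},{"dp":[0.645,0.966,0],"angular":[0,0,2.63]},{"dp":[0.645,0.966,0],"angular":[0,0,2.63]},{"dp":[0.645,0.966,0],"angular":[0,0,2.63]},{"dp":[0.645,0.966,0],"angular":[0,0,2.63]},{"dp":[0.645,0.966,0],"angular":[0,0,2.63]},{"dp":[0.645,0.966,0],"angular":[0,0,2.63]},{"dp":[0.645,0.966,0],"angular":[0,0,2.63]},{"dp":[0,0,0],"angular":[0,0,0]},{"dp":[0,0,0],"angular":[0,0,0]}]' 1 40
python3 - <<'E'
from h import *
from station import sense,vision
s=sense(); print(box(s["tcp_pos"]),s["tool_rot"],s["force"],s["finger_gap"],s["t"])
v=vision.snapshot("side"); cv2.imwrite("pics/s1.png",v["image"][60:300,130:450])
E
```

```text
t: 1.9
tcp_pos: [0.4946, -0.1326, 0.2178]
tool_rot: [0.869, 0.496, -0.0, -0.0]
force: [0.5, -0.2, -0.0]
finger_gap: -0.001
gripper_force: 0.0
[-9.01737992e+01 -1.61756809e-01  2.17756740e+02] [ 8.68557891e-01  4.95587426e-01 -4.84984328e-04 -2.41058493e-04] [ 0.52342176 -0.1766295  -0.0366585 ] -0.0007431528682149536 1.9
```

View pics/s1.png

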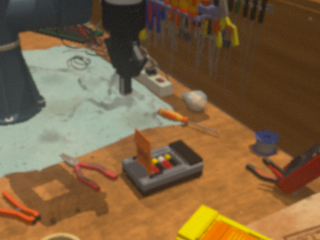

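The side view shows the shut gripper hovering behind the upright cover, with nothing touched. Now I'll go down behind the cover and start pushing.

```bash
python3 -m crank '[{"dp":[0,0,-0.725],"angular":[0,0,0]},{"dp":[0,0,-0.725],"angular":[0,0,0]},{"dp":[0,0,-0.725],"angular":[0,0,0]},{"dp":[0,0,-0.725],"angular":[0,0,0]},{"dp":[0,0,-0.725],"angular":[0,0,0]},{"dp":[0.167,0.282,0],"angular":[0,0,0]},{"dp":[0.125,0.211,0],"angular":[0,0,0]},{"dp":[0.125,0.211,0],"angular":[0,0,0]},{"dp":[0.085,0.141,0],"angular":[0,0,0]},{"dp":[0.111,0.186,-0.02],"angular":[0,0,0]},{"dp":[0.111,0.186,-0.02],"angular":[0,0,0]},{"dp":[0.105,0.176,-0.075],"angular":[0,0,0]},{"dp":[0.105,0.176,-0.075],"angular":[0,0,0]},{"dp":[0,0,0],"angular":[0,0,0]}]'
python3 - <<'E'
from h import *
from station import sense,vision
s=sense(); print(box(s["tcp_pos"]),s["force"],s["t"])
v=vision.snapshot("side"); cv2.imwrite("pics/s2.png",cv2.resize(v["image"][150:270,200:360],None,fx=4,fy=4))
E
```

```text
t: 3.35
tcp_pos: [0.5229, -0.0853, 0.1033]
tool_rot: [0.869, 0.495, -0.0, -0.0]
force: [-0.0, -0.9, 0.0]
finger_gap: 0.002
gripper_force: 0.1
[-35.01120629  -0.36607936 103.2503788 ] [-0.00747166 -0.87497101  0.01909201] 3.35
```

View pics/s2.png

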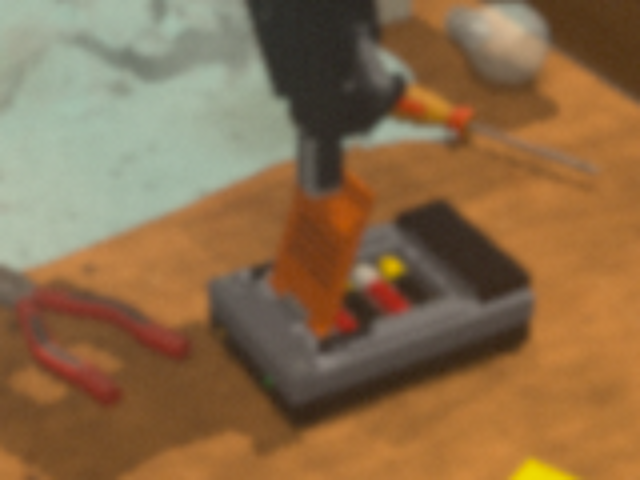

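The cover is tilted to about 60° and the fingertip is on its outer face behind the step (crop 320,190). I'll continue along the arc.

```bash
python3 -m crank '[{"dp":[0.089,0.15,-0.123],"angular":[0,0,0]},{"dp":[0.089,0.15,-0.123],"angular":[0,0,0]},{"dp":[0.071,0.119,-0.168],"angular":[0,0,0]},{"dp":[0.071,0.119,-0.168],"angular":[0,0,0]},{"dp":[0.034,0.057,-0.128],"angular":[0,0,0]},{"dp":[0.034,0.057,-0.128],"angular":[0,0,0]},{"dp":[0.022,0.037,-0.138],"angular":[0,0,0]},{"dp":[0.022,0.037,-0.138],"angular":[0,0,0]},{"dp":[0.012,0.02,-0.143],"angular":[0,0,0]},{"dp":[0,0,0],"angular":[0,0,0]}]'
python3 - <<'E'
from h import *
from station import sense,vision
s=sense(); print(box(s["tcp_pos"]),s["force"],s["t"])
v=vision.snapshot("side"); cv2.imwrite("pics/s3.png",cv2.resize(v["image"][150:270,200:360],None,fx=4,fy=4))
b=box(cloud(v)); hsv=cv2.cvtColor(v["image"],cv2.COLOR_BGR2HSV)
o=(hsv[...,0]<20)&(hsv[...,1]>130)&(abs(b[...,1])<31)&(b[...,0]<70)&(b[...,0]>-70)&(b[...,2]>40)
for x in range(-50,70,8):
    r=b[o&(abs(b[...,0]-x)<4)]
    if len(r): print(x,len(r),np.median(r[:,2]).round(1))
print(np.percentile(b[o][:,0],[1,99]))
E
```

```text
t: 4.4
tcp_pos: [0.5356, -0.0638, 0.0651]
tool_rot: [0.869, 0.495, -0.001, -0.0]
force: [-0.2, -0.5, -0.2]
finger_gap: 0.001
gripper_force: 0.4
[-10.0771766   -0.26130058  65.13571664] [-0.16694109 -0.49434619 -0.24867404] 4.4
-50 32 44.1
-42 79 46.5
-34 87 51.2
-26 89 56.5
-18 91 62.0
-10 78 66.6
-2 70 73.0
6 45 80.4
14 68 82.6
22 66 86.3
30 7 87.7
46 2 49.0
54 5 47.1
62 10 48.6
[-50.47300005  61.90150963]
```

View pics/s3.png

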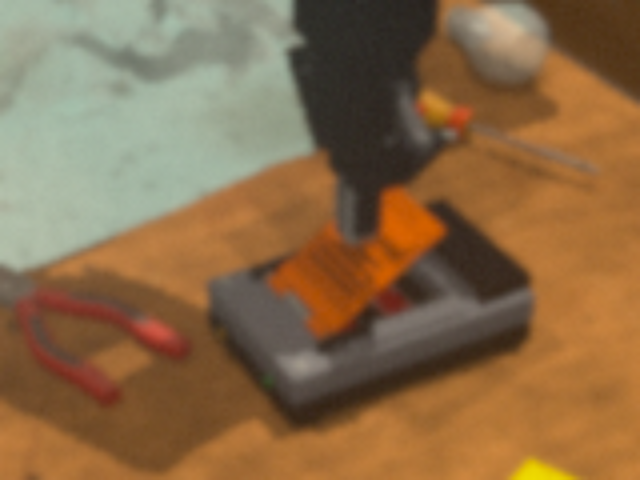

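The fingertip rests on the cover, but the cover is still at about 32°, higher than the assumed tip height allows. I'll measure the real tip height from the depth image.

Run:
```python
from h import *
from station import sense,vision
v=vision.snapshot("side"); b=box(cloud(v)); s=sense(); print(box(s["tcp_pos"]),s["t"])
hsv=cv2.cvtColor(v["image"],cv2.COLOR_BGR2HSV)
for r in range(192,218,2):
    print(r,[(c,*b[r,c].round().astype(int).tolist(),int(hsv[r,c,1])) for c in (284,289,293)])
```

```text
[-10.17150586  -0.32941636  65.55447936] 4.5
192 [(284, -22, 4, 121, 90), (289, -21, -14, 131, 72), (293, -23, -33, 142, 59)]
194 [(284, -21, 6, 115, 109), (289, -21, -15, 126, 78), (293, -22, -32, 136, 78)]
196 [(284, -22, 3, 112, 92), (289, -20, -14, 121, 77), (293, -22, -32, 131, 80)]
198 [(284, -22, 4, 106, 94), (289, -16, -8, 111, 63), (293, -21, -31, 126, 87)]
200 [(284, -21, 4, 101, 87), (289, -17, -9, 107, 68), (293, -8, -12, 106, 100)]
202 [(284, -21, 4, 96, 85), (289, -16, -8, 101, 75), (293, -10, -14, 102, 89)]
204 [(284, -21, 4, 90, 96), (289, -17, -10, 97, 67), (293, -9, -14, 97, 105)]
206 [(284, -20, 5, 84, 125), (289, -16, -9, 91, 56), (293, -8, -12, 90, 120)]
208 [(284, -10, 21, 66, 171), (289, -17, -11, 87, 73), (293, -7, -12, 84, 148)]
210 [(284, -13, 16, 64, 207), (289, -14, -6, 78, 121), (293, -3, -5, 73, 199)]
212 [(284, -17, 10, 64, 219), (289, -9, 2, 66, 196), (293, -3, -6, 69, 249)]
214 [(284, -19, 7, 61, 202), (289, -12, -4, 66, 204), (293, -7, -13, 69, 236)]
216 [(284, -21, 3, 58, 213), (289, -16, -10, 65, 204), (293, -9, -16, 67, 235)]
```

```bash
python3 -m crank '[{"dp":[0,0,-0.12],"angular":[0,0,0]},{"dp":[0,0,-0.12],"angular":[0,0,0]},{"dp":[0,0,-0.12],"angular":[0,0,0]},{"dp":[0,0,-0.07],"angular":[0,0,0]},{"dp":[0,0,0],"angular":[0,0,0]}]'
cat > look.py <<'E'
from h import *
from station import sense,vision
import sys
s=sense(); print(box(s["tcp_pos"]).round(1),(R@s["force"][:2]).round(2),s["force"][2].round(2),s["ft_torque"].round(2),s["t"])
v=vision.snapshot("side"); cv2.imwrite("pics/"+sys.argv[1],cv2.resize(v["image"][150:270,200:360],None,fx=4,fy=4))
b=box(cloud(v)); hsv=cv2.cvtColor(v["image"],cv2.COLOR_BGR2HSV)
o=(hsv[...,0]<20)&(hsv[...,1]>130)&(abs(b[...,1])<31)&(b[...,0]<48)&(b[...,0]>-70)&(b[...,2]>38)
print([(x,int(o[abs(b[...,0]-x)<4].sum()),float(np.median(b[o&(abs(b[...,0]-x)<4)][:,2]).round(1))) for x in range(-50,52,8) if (o&(abs(b[...,0]-x)<4)).any()])
print(np.percentile(b[o][:,0],[1,50,99]).round(1))
E
python3 look.py s4.png
```

```text
t: 5.0
tcp_pos: [0.5362, -0.0638, 0.0528]
tool_rot: [0.869, 0.495, -0.0, -0.0]
force: [0.2, -0.5, 1.2]
finger_gap: 0.001
gripper_force: 0.4
[-9.7 -0.8 52.8] [-0.34 -0.39] 1.2 [ 0.03 -0.   -0.1 ] 5.0
[(-50, 39, 43.3), (-42, 72, 45.1), (-34, 85, 48.7), (-26, 87, 53.5), (-18, 79, 57.2), (-10, 52, 60.4), (-2, 54, 65.5), (6, 52, 72.0), (14, 57, 75.0), (22, 52, 75.0), (30, 43, 77.4), (46, 3, 49.3)]
[-51.2 -16.9  31.7]
```

View pics/s4.png

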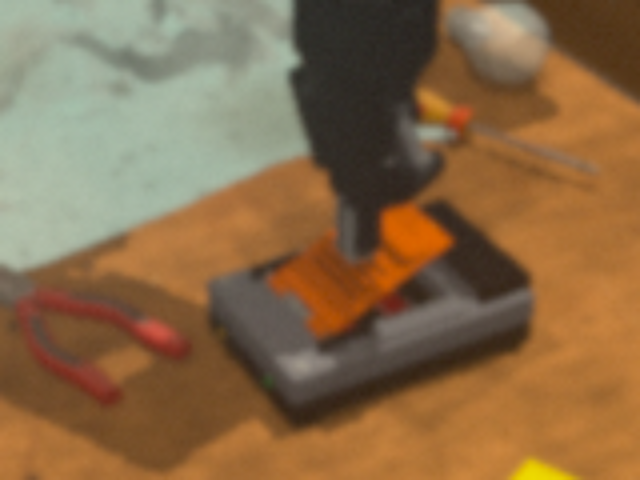

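Lowering works: the cover is at about 24° and the force is small. The real tip sits about 13 mm above the reported TCP, so I'll judge by contact and keep going.

```bash
python3 -m crank '[{"dp":[0,0,-0.12],"angular":[0,0,0]},{"dp":[0,0,-0.12],"angular":[0,0,0]},{"dp":[0,0,-0.12],"angular":[0,0,0]},{"dp":[0,0,-0.07],"angular":[0,0,0]},{"dp":[0,0,0],"angular":[0,0,0]}]'
python3 look.py s5.png
```

```text
t: 5.55
tcp_pos: [0.5362, -0.0638, 0.0398]
tool_rot: [0.869, 0.495, -0.0, -0.0]
force: [1.1, 0.4, 1.4]
finger_gap: 0.002
gripper_force: 0.6
[-9.8 -0.7 39.8] [ 0.88 -0.76] 1.44 [ 0.04 -0.11 -0.03] 5.55
[(-50, 38, 43.4), (-42, 67, 43.8), (-34, 59, 45.3), (-26, 71, 46.8), (-18, 67, 48.3), (-10, 46, 49.9), (-2, 42, 52.1), (6, 40, 53.2), (14, 73, 59.1), (22, 48, 58.3), (30, 53, 57.0), (38, 26, 57.8), (46, 8, 49.1)]
[-50.9 -10.3  44.4]
```

```bash
python3 -m crank '[{"dp":[0,0,-0.1],"angular":[0,0,0]},{"dp":[0,0,-0.1],"angular":[0,0,0]},{"dp":[0,0,-0.05],"angular":[0,0,0]},{"dp":[0,0,0],"angular":[0,0,0]}]'; python3 -m crank '[{"dp":[0,0,-0.04],"angular":[0,0,0]},{"dp":[0,0,0],"angular":[0,0,0]}]'
python3 look.py s6.png
```

```text
t: 6.0
tcp_pos: [0.5361, -0.0638, 0.0324]
tool_rot: [0.869, 0.495, -0.0, -0.0]
force: [0.9, 1.0, 2.0]
finger_gap: -0.002
gripper_force: 0.8
t: 6.2
tcp_pos: [0.5361, -0.0637, 0.0314]
tool_rot: [0.869, 0.495, -0.0, -0.0]
force: [1.1, 0.6, 1.3]
finger_gap: -0.001
gripper_force: 0.8
[-9.7 -0.7 31.4] [ 1.04 -0.62] 1.32 [ 0.16 -0.21 -0.04] 6.2
[(-50, 40, 43.1), (-42, 54, 42.5), (-34, 58, 42.7), (-26, 62, 43.1), (-18, 59, 43.3), (-10, 36, 43.6), (-2, 41, 44.3), (6, 28, 43.2), (14, 76, 47.4), (22, 50, 46.3), (30, 46, 42.9), (38, 37, 42.6), (46, 19, 39.3)]
[-51.   -7.4  45.2]
```

View pics/s6.png

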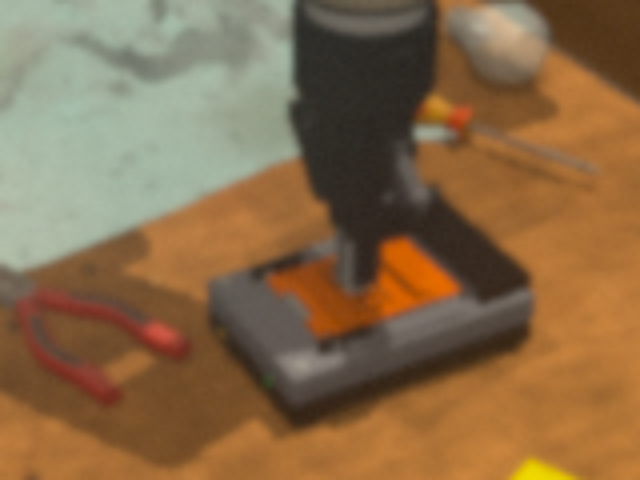

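The cover is flat, with its edge (crop 460,290) in front of the lip and not on it. Next I'll press it down and slide it towards the step.

```bash
python3 -m crank '[{"dp":[0,0,-0.03],"angular":[0,0,0]},{"dp":[0,0,-0.03],"angular":[0,0,0]},{"dp":[0,0,0],"angular":[0,0,0]}]'; python3 -m crank '[{"dp":[0.05,0.084,0],"angular":[0,0,0]},{"dp":[0.05,0.084,0],"angular":[0,0,0]},{"dp":[0,0,0],"angular":[0,0,0]}]'
python3 look.py s7.png
```

```text
t: 6.55
tcp_pos: [0.5362, -0.0638, 0.0305]
tool_rot: [0.869, 0.495, 0.0, 0.0]
force: [-0.6, 1.1, 9.1]
finger_gap: 0.001
gripper_force: 4.3
t: 6.85
tcp_pos: [0.5389, -0.0593, 0.0305]
tool_rot: [0.869, 0.495, -0.0, 0.0]
force: [-1.4, -0.5, 8.9]
finger_gap: 0.001
gripper_force: 4.4
[-4.5 -0.8 30.5] [-1.16  0.93] 8.89 [-0.16  0.31 -0.  ] 6.85
[(-50, 5, 42.5), (-42, 40, 43.8), (-34, 63, 42.3), (-26, 58, 42.6), (-18, 70, 42.9), (-10, 41, 42.5), (-2, 44, 43.4), (6, 28, 42.5), (14, 38, 42.7), (22, 61, 46.5), (30, 34, 43.9), (38, 59, 41.8), (46, 25, 41.2)]
[-45.8  -4.7  45. ]
```

```bash
python3 -m crank '[{"dp":[0.05,0.084,0],"angular":[0,0,0]},{"dp":[0.05,0.084,0],"angular":[0,0,0]},{"dp":[0.034,0.057,0],"angular":[0,0,0]},{"dp":[0,0,0],"angular":[0,0,0]}]'
python3 look.py s8.png;  python3 -m crank '[{"dp":[0.026,0.043,0],"angular":[0,0,0]},{"dp":[0.026,0.043,0],"angular":[0,0,0]},{"dp":[0,0,0],"angular":[0,0,0]}]'; python3 look.py s9.png
```

```text
t: 7.3
tcp_pos: [0.5428, -0.0527, 0.0305]
tool_rot: [0.869, 0.495, -0.001, 0.0]
force: [-2.0, -1.5, 9.2]
finger_gap: -0.003
gripper_force: 4.4
[ 3.2 -0.8 30.5] [-2.36  0.98] 9.24 [-0.2   0.29 -0.02] 7.3
[(-42, 4, 42.3), (-34, 44, 42.9), (-26, 60, 42.7), (-18, 61, 42.7), (-10, 62, 42.5), (-2, 42, 42.6), (6, 42, 42.7), (14, 30, 42.4), (22, 43, 42.7), (30, 61, 46.9), (38, 36, 44.3), (46, 55, 41.8)]
[-37.7   1.5  47.3]
t: 7.65
tcp_pos: [0.5441, -0.0504, 0.0305]
tool_rot: [0.869, 0.495, -0.001, 0.0]
force: [-3.2, -3.5, 8.4]
finger_gap: 0.0
gripper_force: 4.5
[ 5.8 -0.8 30.5] [-4.62  0.99] 8.36 [-0.45  0.48  0.01] 7.65
[(-34, 42, 43.3), (-26, 56, 42.6), (-18, 54, 42.5), (-10, 65, 42.6), (-2, 45, 42.3), (6, 41, 42.8), (14, 33, 43.0), (22, 30, 42.7), (30, 59, 46.7), (38, 39, 45.0), (46, 46, 42.9)]
[-35.9   1.   46.7]
```

View pics/s9.png

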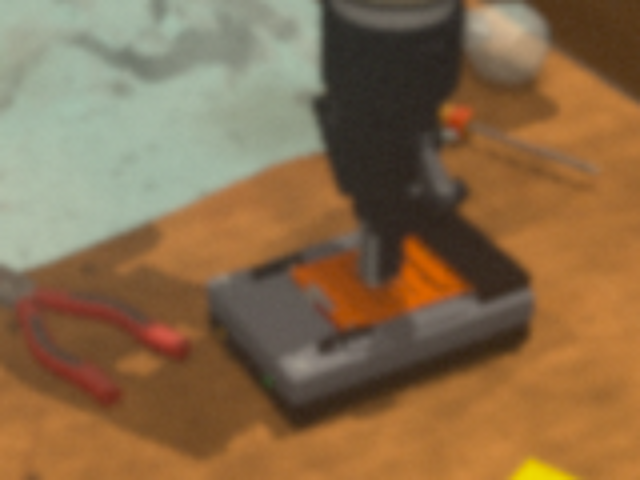

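The cover is about 15 mm along, its edge under the lip (crop 470,290), and the box has not moved. Now I'll bring the fingertip up to the step for the final push home.

```bash
python3 -m crank '[{"dp":[0.034,0.057,0.01],"angular":[0,0,0]},{"dp":[0.034,0.057,0],"angular":[0,0,0]},{"dp":[0.034,0.057,0],"angular":[0,0,0]},{"dp":[0.034,0.057,0],"angular":[0,0,0]},{"dp":[0,0,0],"angular":[0,0,0]}]'
python3 look.py s10.png;  python3 -m crank '[{"dp":[0.017,0.029,0],"angular":[0,0,0]},{"dp":[0,0,0],"angular":[0,0,0]}]';  python3 look.py s11.png
```

```text
t: 8.2
tcp_pos: [0.5479, -0.0439, 0.0305]
tool_rot: [0.869, 0.495, -0.001, 0.0]
force: [-2.7, -3.1, 6.2]
finger_gap: -0.0
gripper_force: 3.5
[13.4 -0.7 30.5] [-4.05  0.69] 6.17 [-0.61  0.47  0.02] 8.2
[(-34, 42, 43.5), (-26, 52, 42.7), (-18, 56, 42.6), (-10, 57, 42.4), (-2, 62, 42.9), (6, 45, 42.5), (14, 37, 43.0), (22, 35, 43.6), (30, 42, 46.6), (38, 32, 45.7), (46, 46, 42.3)]
[-35.7   0.1  47.3]
t: 8.45
tcp_pos: [0.5484, -0.0431, 0.0305]
tool_rot: [0.869, 0.495, -0.001, 0.0]
force: [-3.5, -4.6, 7.6]
finger_gap: 0.0
gripper_force: 3.4
[14.2 -0.7 30.5] [-5.76  0.7 ] 7.65 [-0.77  0.49 -0.03] 8.45
[(-34, 38, 43.1), (-26, 53, 42.4), (-18, 61, 42.7), (-10, 61, 42.8), (-2, 59, 42.7), (6, 55, 42.7), (14, 41, 42.6), (22, 32, 42.7), (30, 41, 45.8), (38, 34, 45.5), (46, 43, 42.8)]
[-35.7   0.6  47. ]
```

```bash
python3 -m crank '[{"dp":[0.017,0.029,0],"angular":[0,0,0]},{"dp":[0,0,0],"angular":[0,0,0]}]'; python3 -m crank '[{"dp":[0.017,0.029,0],"angular":[0,0,0]},{"dp":[0,0,0],"angular":[0,0,0]}]';  python3 look.py s12.png
```

```text
t: 8.7
tcp_pos: [0.5489, -0.0423, 0.0305]
tool_rot: [0.869, 0.495, -0.001, 0.0]
force: [-2.1, -4.4, 6.8]
finger_gap: 0.001
gripper_force: 3.4
t: 8.9
tcp_pos: [0.5493, -0.0414, 0.0304]
tool_rot: [0.869, 0.495, -0.001, 0.0]
force: [-2.4, -4.2, 7.2]
finger_gap: 0.0
gripper_force: 3.4
[16.2 -0.7 30.4] [-4.83 -0.1 ] 7.23 [-0.84  0.45 -0.  ] 8.9
[(-34, 42, 43.7), (-26, 55, 42.3), (-18, 56, 42.6), (-10, 58, 42.9), (-2, 54, 42.4), (6, 65, 42.7), (14, 34, 43.0), (22, 39, 43.1), (30, 36, 45.8), (38, 33, 44.8), (46, 36, 42.4)]
[-35.9   0.   47. ]
```

```bash
python3 -m crank '[{"dp":[0.017,0.029,0],"angular":[0,0,0]},{"dp":[0,0,0],"angular":[0,0,0]}]'; python3 -m crank '[{"dp":[0.017,0.029,0],"angular":[0,0,0]},{"dp":[0,0,0],"angular":[0,0,0]}]';  python3 look.py s13.png
```

```text
t: 9.15
tcp_pos: [0.5499, -0.0405, 0.0304]
tool_rot: [0.869, 0.495, -0.001, 0.0]
force: [-2.2, -4.5, 6.9]
finger_gap: 0.004
gripper_force: 3.3
t: 9.35
tcp_pos: [0.5499, -0.0403, 0.0304]
tool_rot: [0.868, 0.496, -0.002, 0.001]
force: [-3.6, -6.4, 7.3]
finger_gap: 0.001
gripper_force: 5.9
[17.4 -0.6 30.4] [-7.33 -0.18] 7.28 [-1.27  0.6   0.02] 9.35
[(-34, 41, 43.3), (-26, 52, 42.5), (-18, 58, 42.6), (-10, 59, 42.7), (-2, 52, 42.4), (6, 64, 42.7), (14, 39, 42.7), (22, 41, 43.0), (30, 35, 46.5), (38, 30, 45.4), (46, 35, 42.6)]
[-35.6   0.3  46.7]
```

Step contact is confirmed: the force is up to 7.3 N and the fingertip has stopped. I'll push a little more.

```bash
python3 -m crank '[{"dp":[0.017,0.029,0],"angular":[0,0,0]},{"dp":[0,0,0],"angular":[0,0,0]}]'; python3 -m crank '[{"dp":[0.008,0.014,0],"angular":[0,0,0]},{"dp":[0,0,0],"angular":[0,0,0]}]';  python3 look.py s14.png
```

```text
t: 9.6
tcp_pos: [0.5499, -0.0402, 0.0303]
tool_rot: [0.868, 0.496, -0.003, 0.001]
force: [-4.8, -10.7, 7.9]
finger_gap: 0.002
gripper_force: 7.3
t: 9.8
tcp_pos: [0.5499, -0.0402, 0.0303]
tool_rot: [0.868, 0.496, -0.003, 0.001]
force: [-6.0, -11.2, 7.6]
finger_gap: 0.0
gripper_force: 7.5
[17.6 -0.5 30.3] [-12.75  -0.54] 7.61 [-2.02  0.96 -0.02] 9.8
[(-34, 39, 43.6), (-26, 55, 42.7), (-18, 56, 42.5), (-10, 57, 42.6), (-2, 60, 42.6), (6, 61, 42.8), (14, 38, 42.8), (22, 42, 43.0), (30, 34, 45.3), (38, 32, 45.1), (46, 38, 42.3)]
[-35.7   0.5  46.7]
```

At nearly 13 N it stays rigid, so the cover is on the stop and the box is still. I'll relax the side load, lift straight up and retreat.

```bash
python3 -m crank '[{"dp":[-0.03,-0.05,0.02],"angular":[0,0,0]},{"dp":[0,0,0.05],"angular":[0,0,0]},{"dp":[0,0,0.1],"angular":[0,0,0]},{"dp":[0,0,0.5],"angular":[0,0,0]},{"dp":[0,0,1],"angular":[0,0,0]},{"dp":[0,0,1],"angular":[0,0,0]},{"dp":[0,0,1],"angular":[0,0,0]},{"dp":[0,0,1],"angular":[0,0,0]},{"dp":[-0.6,-0.9,0.3],"angular":[0,0,0]},{"dp":[-0.6,-0.9,0.3],"angular":[0,0,0]},{"dp":[-0.6,-0.9,0],"angular":[0,0,0]},{"dp":[-0.6,-0.9,0],"angular":[0,0,0]},{"dp":[-0.6,-0.9,0],"angular":[0,0,0]},{"dp":[-0.6,-0.9,0],"angular":[0,0,0]},{"dp":[-0.6,-0.9,0],"angular":[0,0,0]},{"dp":[-0.6,-0.9,0],"angular":[0,0,0]},{"dp":[0,0,0],"angular":[0,0,0]},{"dp":[0,0,0],"angular":[0,0,0]}]'
python3 look.py s15.png
python3 - <<'E'
from h import *
from station import vision
a=np.load("top0.npz")["image"]; v=vision.snapshot("top"); im=v["image"]; w=cloud(v)
near=(np.hypot(w[...,0]-.54,w[...,1]+.055)<.12)&(w[...,2]>.025)&(w[...,2]<.06)
k,l,st,ce=cv2.connectedComponentsWithStats(near.astype(np.uint8)); p=w[l==1+st[1:,4].argmax()]
print(cv2.minAreaRect((p[:,:2]*1000).astype(np.float32)))
b=box(w); hsv=cv2.cvtColor(im,cv2.COLOR_BGR2HSV); o=(hsv[...,0]<20)&(hsv[...,1]>150)&(abs(b[...,1])<25)&(abs(b[...,0])<60)&(b[...,2]>38); print("orange x",np.percentile(b[o][:,0],[1,99]))
c=np.hstack([a[100:310,140:420],im[100:310,140:420]]); cv2.imwrite("pics/cmp.png",cv2.resize(c,(800,300),interpolation=cv2.INTER_AREA))
E
```

```text
t: 11.65
tcp_pos: [0.4065, -0.2544, 0.1877]
tool_rot: [0.87, 0.494, -0.0, -0.001]
force: [-0.5, -0.1, -0.8]
finger_gap: -0.001
gripper_force: 0.0
[-239.9   13.4  187.7] [-0.39  0.38] -0.85 [ 0.03 -0.03  0.  ] 11.65
[(-34, 36, 43.1), (-26, 56, 42.8), (-18, 58, 42.9), (-10, 62, 43.1), (-2, 56, 43.8), (6, 55, 43.8), (14, 54, 44.0), (22, 60, 44.3), (30, 76, 48.4), (38, 42, 47.7), (46, 38, 46.7)]
[-35.4   6.5  45.4]
((539.949951171875, -54.73243713378906), (162.69390869140625, 104.19107055664062), 59.33161163330078)
orange x [-31.74563726  44.07829829]
```

View pics/s15.png

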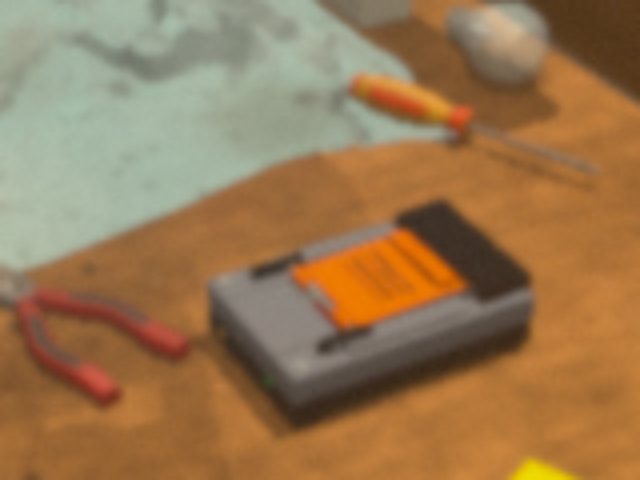

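View pics/cmp.png

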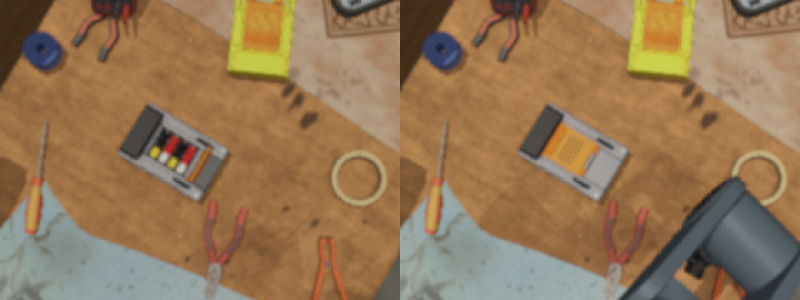

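The cover is shut and held under the lip, tilted about 0.03 rad as expected. The box and tools are where they were, and the arm is clear, so I'm handing in.

```bash
python3 -c "
from station import order; print(order.sign_off())"
```

```text
the job is handed in; nothing more can be done
None
```

The battery box is closed: the cover lies flat, was pushed home against its stop under the lip and stays shut by itself; in the final pictures the box and visible tools are where they were and the arm is clear (11.65 s on the robot's clock).

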